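Show the wrong capacitor and its replacement bin

ROBOT

A 6-joint arm with a two-finger parallel gripper is mounted at the origin on the work surface. World frame = base frame: x ahead of the robot, y to its left, z up, the work surface at z = 0. Lengths are in m, angles in degrees, forces in N, time in s.
With the tool pointing down it reaches from about 0.25 to 0.725 m from the base axis. Payload 9.7 kg.
Tool frame: the origin (TCP) lies between the finger pads, 19 mm behind the fingertips; this is the grasp point; z points along the fingers, y is the line along which they close (so a half turn about z gives the same grasp; the last joint's range is limited). The gripper opens to 85 mm and grips with 20 to 120 N. Pads are 22 mm wide; open, the fingers measure 114 mm over their backs; the gripper's body (76 mm by 85 mm) begins 54 mm behind the grasp point. The pads swing forward as they close: fully open they stand 13 mm farther back than shut.
Start: joints at [-68.755, 4.979, 10.078, 95.1, 0, 90], TCP at [0.199, -0.513, 0.25] pointing down, gripper open.
Joint ranges: [-179.16, 179.16], [-48.56, 103.87], [-65.8, 70.77], [-126.05, 130.52], [-82.76, 87.17], [-180, 180]. Speed limits (degrees/s): [127.2, 127.2, 147.25, 180, 180, 180].

INTERFACE

Orientations are given as [roll, pitch, yaw] about the fixed x, y, z axes, in that order (R = Rz(yaw) Ry(pitch) Rx(roll)).
In Python, from workcell import readout, imaging, bot, spotter gives the robot as it stands.
- The arm moves only by the shell command python3 -m jog 'ROWS' [FORCE]. ROWS is JSON, a list of rows, each an object with "rotation": the turn, a rotation vector about the world's x, y, z in degrees, a list of three; "translation": the shift along the world's x, y, z in mm, a list of three; "grip": the finger opening in mm, from 0 to 85.4. In form: [{"rotation": [wx, wy, wz], "translation": [dx, dy, dz], "grip": grip}, ...]. A call has 1 to 20 rows; each row is the pose to reach, as a shift and turn from the pose commanded when the call began; what a row does not reach only later rows make up. A row lasts 1/10 s, in which the tool goes at most 50 mm and 8.59 degrees, less where a joint would pass 70% of its speed; a pose out of reach is approached as far as the arm can. A call with a gripper value outside its range is refused whole. The fingers move at their own pace and stop on an object; FORCE is the grip in N (left out, the last holds). Time passes only in rows, so rows that repeat a pose let the fingers close. It gives the time, the measured TCP pose, the force, the opening and the grip force at its end, in the units of the state.
- readout.get_obs(): the state, without advancing time (a new reading comes with each control period).
- imaging.camera(name): name is "side" or "top"; returns (picture, depth): 480x640x3 uint8, red, green, blue; 480x640 float32, m along the optical axis (not along the pixel's ray), 0 where there is no reading.
- imaging.camera_info(name): a dict with "vertical_fov" (degrees; the focal length in pixels is half the picture's height over the tangent of half this angle, whatever the lens; pixels are square), "cx", "cy" (the principal point, pixels), "k1" (the pictures are not rectified: a ray, as slopes to the right and down, at radius r is drawn at 1 + k1 r^2 times it, then the intrinsics apply), "extrinsics" (4x4, takes a point from camera to world coordinates). Camera axes: x right, y down, z forward; pixel columns grow to the right and rows downward; lengths in m; the calibration is good to about 2 mm. A picture is of the moment at which its call begins. camera_info takes no time and is no camera call.
- bot.job_done(): hands the job in; it is judged then, once.
Trained networks look in the newest picture that a camera, given by its name, has taken for a name from the list of things; names that differ only in an ending like _2 or _b are one class to them, and where a whole thing is asked for, a point or a joint stands for the part that bears it (a point fixed in the world has none). Each returns a list of dicts, best first, with "confidence" (0 to 1); they miss things now and then, are a little off and sometimes report something else, mostly with a low value. They report only what shows in the picture. A call takes as long as a camera call. They do not tell look-alikes from the thing itself.
- spotter.spot_in(camera, target): "box" ([centre column, centre row, width, height] in pixels, round what is visible of it).
- spotter.mark_of(camera, target): "uv" ([column, row] in pixels: a listed point, or the origin of a listed thing).
The state is a dict: "time": time; "q": joint angles; "qd": joint speeds; "joint_efforts": joint torques, N m; "ee_pos": TCP position; "tcp_rot": TCP orientation; "wrist_force": force on the tool from outside, world axes, zero at the start; "torque": the same for the moment, N m; "opening": finger opening in m; "grasp_force": force on a finger pad.
Only numpy, scipy, OpenCV 4.12 (cv2) and the standard library are available. Lean on these libraries where they do the work, as an engineer would, in place of code of your own. Each camera call takes 0.05 s, during which the arm holds its last target. There are 200 camera calls.

TASK

One of the four capacitors standing on the circuit board is the wrong one: it is smaller than the other three. Point straight down at it with the fingertips a centimetre or two above its top and hold still there for two seconds, then point in the same way for two seconds, just above the rim, at the middle of the bin that holds the large capacitors it should be replaced with, then press the button on the call box fully in to report it, let it come back out and draw clear. Do not touch the board, the capacitors, the bins or the loose things around them, and do not point at, or pass low over, the other capacitors or the other two bins.

Things in the scene. Friction and masses are not known exactly. Their poses are not given: they have to be found in the camera images.
- board: Green circuit board 240 x 170 mm (x by y) fixed on a pale wooden cradle, 270 x 200 mm. Origin: under its centre at table height, z up, x along the cradle's rails; the board's upper face is 50 mm above it. The four capacitors stand at the corners of a 74 mm square about its centre, in any order; its other parts are under 10 mm high.
- cap_small: The wrong capacitor: black upright cylinder with an aluminium top, 22 mm diameter, 30 mm tall (its top is 15 mm lower than the others'), loose on the board. Origin: centre of its underside, z up.
- cap_1: A right capacitor: black upright cylinder with an aluminium top, 30 mm diameter, 45 mm tall, loose on the board. Origin: centre of its underside, z up. One of three alike.
- cap_2: A right capacitor: black upright cylinder with an aluminium top, 30 mm diameter, 45 mm tall, loose on the board. Origin: centre of its underside, z up. One of three alike.
- cap_3: A right capacitor: black upright cylinder with an aluminium top, 30 mm diameter, 45 mm tall, loose on the board. Origin: centre of its underside, z up. One of three alike.
- bin_large: Open plywood bin 100 x 70 mm (x by y), 50 mm high, walls 3 mm, holding four large capacitors (30 mm diameter, 45 mm long) lying down in two pairs, tops 34 mm above the origin. Fixed. Origin: centre of its underside, z up; the rim is 50 mm above the origin. Three bins stand in a row along y, 80 mm apart, in any order, on an 8 mm sheet.
- bin_small: Bin of the same make and size, holding four small capacitors (22 mm diameter, 30 mm long) lying down.
- bin_blocks: Bin of the same make and size, holding six grey terminal blocks (20 x 25 x 14 mm).
- call_box: Grey call box 75 x 65 mm (x by y), 35 mm high, fixed to the table, with one push button in the middle of its top. Origin: centre of its underside, z up.
- button_top (a point): Centre of the upper face of the white round push button (28 mm diameter, in a black housing) on the call box. It is pressed straight down; this point moves down with it.
- button (a joint): Travel of the push button in m: 0 = out, 0.006 = fully in. A spring returns it; fully in takes 5 N.
- spool: Bystander: loose aluminium solder spool standing upright, 56 mm diameter, 42 mm tall. Origin: centre of its underside.
- jar: Bystander: loose small jar with a black cap, 40 mm diameter, 45 mm tall. Origin: centre of its underside.
- screwdriver: Bystander: loose screwdriver 190 mm long lying on the table along its x axis, handle to -x.
There are look-alikes about, which are no part of the job. Leave any red look-alike of the call_box alone.

How it is judged (in metres and radians):
On the way, in this order (a step that is already met when the one before it is completed fails the run):
1. the tool points down at the small capacitor and dwells: TCP within 16 mm sideways of its axis and 45 to 85 mm above its underside, tool within 48 degrees of straight down, for 1.5 s (horizontal distance between the grasp point and cap_small below 0.016 m and z of the grasp point in the frame of cap_small between 0.045 and 0.085 m and angle between the grasp point's own z axis and vertical above 2.3 rad), for 1.5 s.
2. then it points down at the bin of large capacitors and dwells: TCP within 25 mm sideways of its middle and 55 to 110 mm above its underside, tool within 48 degrees of straight down, for 1.5 s (horizontal distance between the grasp point and bin_large below 0.025 m and z of the grasp point in the frame of bin_large between 0.055 and 0.11 m and angle between the grasp point's own z axis and vertical above 2.3 rad), for 1.5 s.
3. then the button is pressed in by at least 4.5 mm with the fingers (value of joint button above 0.0045 m and contact force between button and the fingers above 0.5 N), for 0.05 s.
At the end, for the whole second after the job is handed in: The button is out again (under 1.5 mm), the four capacitors stand upright and at rest within 6 mm of where they started, and the spool, jar and screwdriver are within 10 mm of where they started (value of joint button below 0.0015 m and distance of each of cap_small, cap_1, cap_2, cap_3 from where it was at the start of the episode below 0.006 m and linear speed of each of cap_small, cap_1, cap_2, cap_3 below 0.01 m/s and angle between each of cap_small, cap_1, cap_2, cap_3's own z axis and vertical below 0.1 rad and distance of each of spool, jar, screwdriver from where it was at the start of the episode below 0.01 m); the robot touches nothing.
It fails at once if the robot touches a capacitor, the board or its cradle, or a bin (over 0.5 N) (contact force between any of cap_small, cap_1, cap_2, cap_3, board, bin_large, bin_small, bin_blocks and the fingers above 0.5 N or contact force between any of cap_small, cap_1, cap_2, cap_3, board, bin_large, bin_small, bin_blocks and the arm above 0.5 N).
It fails at once if the robot touches the spool, jar or screwdriver (over 0.5 N) (contact force between any of spool, jar, screwdriver and the fingers above 0.5 N or contact force between any of spool, jar, screwdriver and the arm above 0.5 N).
It fails at once if a capacitor, the spool, the jar or the screwdriver is moved or lifted by more than 10 mm (distance of any of cap_small, cap_1, cap_2, cap_3, spool, jar, screwdriver from where it was at the start of the episode above 0.01 m).
It fails at once if the tool points at a wrong capacitor: TCP within 14 mm sideways of its axis and less than 90 mm above its underside ((horizontal distance between the grasp point and cap_1 below 0.014 m and z of the grasp point in the frame of cap_1 below 0.09 m) or (horizontal distance between the grasp point and cap_2 below 0.014 m and z of the grasp point in the frame of cap_2 below 0.09 m) or (horizontal distance between the grasp point and cap_3 below 0.014 m and z of the grasp point in the frame of cap_3 below 0.09 m)).
It fails at once if the tool points at a wrong bin: TCP within 20 mm sideways of its middle and less than 90 mm above its underside ((horizontal distance between the grasp point and bin_small below 0.02 m and z of the grasp point in the frame of bin_small below 0.09 m) or (horizontal distance between the grasp point and bin_blocks below 0.02 m and z of the grasp point in the frame of bin_blocks below 0.09 m)).
It also fails if it takes over 56 s, if anything falls off the work surface, if the arm or the gripper's body presses on something with over 40 N, if the wrist force passes 120 N, or if a joint passes its speed limit or range.

## Working session

There is one attempt and no reset: what is moved stays moved. The work goes in short steps, Python scripts to look and compute and a shell command to move; the robot and the scene stay as the last step left them, time stands still between calls to the robot, and variables do not carry over. Pictures are saved under pics/ and viewed, at most 10 in all, crops included, and the job is handed in when it is done.

```bash
mkdir -p pics
cat > h.py <<'E'
import numpy as np, cv2
from workcell import readout, imaging, bot, spotter
def K(c):
    i=imaging.camera_info(c); f=240/np.tan(np.radians(i["vertical_fov"])/2)
    return np.array([[f,0,i["cx"]],[0,f,i["cy"]],[0,0,1]]),np.array([i["k1"],0,0,0]),np.array(i["extrinsics"])
def ray(c,uv):
    k,d,T=K(c); p=cv2.undistortPoints(np.array([[uv]],float),k,d)[0,0]
    return T[:3,3],T[:3,:3]@np.array([p[0],p[1],1])
def atz(c,uv,z):
    o,r=ray(c,uv); return o+r*(z-o[2])/r[2]
def atd(c,uv,dep):
    o,r=ray(c,uv); u,v=int(round(uv[0])),int(round(uv[1])); return o+r*np.median(dep[v-1:v+2,u-1:u+2])
E
python3 - <<'E'
from h import *
np.set_printoptions(precision=3,suppress=True)
for c in("top","side"):
    im,d=imaging.camera(c); cv2.imwrite(f"pics/{c}.png",im[...,::-1]); np.save(c+"_d.npy",d); np.save(c+".npy",im)
    for t in("cap_small","cap_1","bin_large","bin_small","bin_blocks","call_box","button_top","board","spool","jar","screwdriver"):
        for m in spotter.mark_of(c,t): print(c,t,np.round(m["uv"]),round(m["confidence"],2),atd(c,np.clip(m["uv"],2,[637,477]),d))
print(readout.get_obs())
E
```

```text
top cap_small [168. 226.] 0.64 [0.589 0.248 0.081]
top cap_1 [327. 259.] 0.69 [ 0.513 -0.159  0.038]
top cap_1 [204. 251.] 0.63 [0.53  0.159 0.054]
top cap_1 [170. 252.] 0.58 [0.518 0.235 0.096]
top cap_1 [196. 222.] 0.52 [0.595 0.174 0.094]
top cap_1 [328. 174.] 0.15 [ 0.741 -0.165  0.043]
top bin_large [321. 256.] 0.87 [ 0.519 -0.145  0.039]
top bin_small [293. 253.] 0.62 [ 0.532 -0.071  0.011]
top bin_blocks [354. 257.] 0.55 [ 0.521 -0.232  0.014]
top call_box [418. 276.] 0.81 [ 0.467 -0.394  0.05 ]
top call_box [467. 281.] 0.61 [ 0.454 -0.52   0.049]
top button_top [474. 275.] 0.63 [ 0.467 -0.536  0.057]
top board [190. 244.] 0.73 [0.547 0.195 0.051]
top spool [327. 173.] 0.76 [ 0.744 -0.161  0.044]
top spool [353. 331.] 0.23 [ 0.328 -0.229  0.002]
top jar [416. 210.] 0.71 [ 0.644 -0.396  0.043]
top screwdriver [353. 332.] 0.98 [ 0.325 -0.227  0.003]
side cap_small [174. 353.] 0.71 [0.582 0.263 0.057]
side cap_1 [215. 366.] 0.73 [0.505 0.257 0.061]
side cap_1 [238. 337.] 0.59 [0.514 0.182 0.059]
side cap_1 [195. 324.] 0.58 [0.59  0.195 0.063]
side bin_small [325. 260.] 0.66 [ 0.5
[... 407 characters left out ...]
 [233. 337.] 0.29 [0.518 0.188 0.061]
side spool [239. 230.] 0.95 [ 0.738 -0.143  0.019]
side spool [392. 215.] 0.69 [ 0.466 -0.367  0.023]
side spool [305. 281.] 0.56 [ 0.509 -0.034  0.034]
side jar [325. 201.] 0.64 [ 0.648 -0.38   0.002]
{'time': 1.2, 'q': array([-68.755,   4.981,  10.077,  95.101,   0.001,  90.001]), 'qd': array([-0.077,  0.075, -0.019,  0.03 ,  0.02 ,  0.102]), 'joint_efforts': array([  0.002, -52.011,  46.486,   0.002,  -0.   ,  -0.   ]), 'ee_pos': array([ 0.199, -0.513,  0.25 ]), 'tcp_rot': array([-179.994,   -0.001,   21.243]), 'wrist_force': array([-0.371,  0.683, -0.484]), 'torque': array([ 0.031, -0.009, -0.116]), 'grasp_force': 0.0, 'opening': 0.08543783520444204}
```

View pics/top.png

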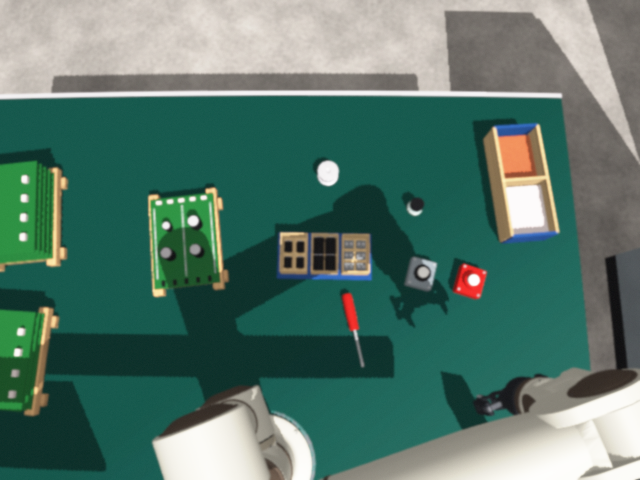

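View pics/side.png

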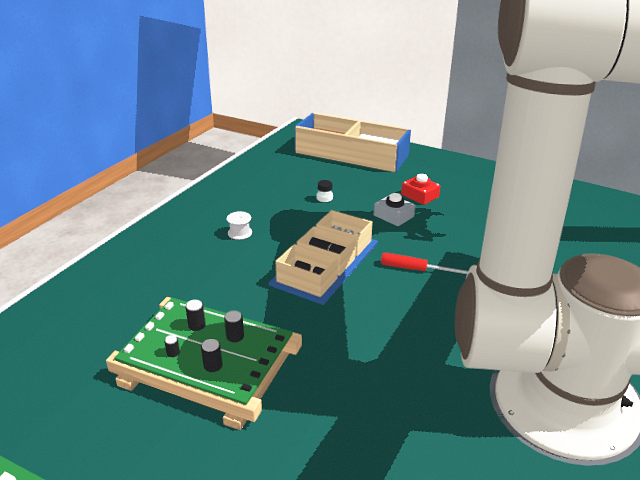

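The top view shows four capacitors at (166,226), (193,220), (195,250) and (167,253). The one at (166,226), side (171,346), looks smallest. The bins are at (293,254), (324,254) and (356,255). The grey call box is at (421,273) and a red look-alike at (470,281). I'll check these in one close crop and measure.

Run:
```python
from h import *
np.set_printoptions(precision=4,suppress=True)
im=np.load("top.npy")[...,::-1]; s=np.load("side.npy")[...,::-1]; d=np.load("top_d.npy"); ds=np.load("side_d.npy")
r=lambda a:cv2.resize(a,(400,300),interpolation=cv2.INTER_CUBIC)
cv2.imwrite("pics/crop.png",np.vstack([np.hstack([r(im[194:284,130:250]),r(im[215:299,270:382])]),np.hstack([r(s[285:390,130:270]),r(s[190:310,260:420])])]))
# height-map blobs: world points per pixel
def cloud(c,dep):
    k,dd,T=K(c); v,u=np.mgrid[0:480,0:640]
    p=cv2.undistortPoints(np.stack([u,v],-1).reshape(-1,1,2).astype(float),k,dd).reshape(480,640,2)
    P=np.dstack([p*dep[...,None],dep])@T[:3,:3].T+T[:3,3]; P[dep<=0]=np.nan; return P
for c,dep in(("top",d),("side",ds)):
    P=cloud(c,dep); X,Y,Z=P[...,0],P[...,1],P[...,2]
    def blobs(n,m):
        N,l,st,_=cv2.connectedComponentsWithStats(m.astype(np.uint8))
        for i in range(1,N):
            if st[i,4]>=8:
                q=P[l==i]; print(c,n,st[i],np.nanmedian(q,0),(np.nanmin(q,0)+np.nanmax(q,0))/2,np.ptp(q,0))
    reg=(X>.4)&(X<.7)&(Y>.08)&(Y<.33)
    blobs("cap",reg&(Z>.072)); blobs("captall",reg&(Z>.088))
    b=(X>.42)&(X<.62)&(Y<-.02)&(Y>-.32)
    blobs("bin",b&(Z>.03)); blobs("sheet+bin",b&(Z>.005))
    blobs("box",(X>.38)&(X<.56)&(Y<-.33)&(Y>-.46)&(Z>.02)); blobs("btn",(X>.38)&(X<.56)&(Y<-.33)&(Y>-.46)&(Z>.045))
print(K("top")[2])
```

```text
top cap [187 215  14  13 134] [0.5985 0.1796 0.0944] [0.6006 0.1818 0.087 ] [0.0288 0.0302 0.0279]
top cap [163 221   9   9  59] [0.5913 0.2519 0.0805] [0.5917 0.252  0.0797] [0.0207 0.0197 0.0127]
top cap [189 244  14  13 136] [0.525  0.1704 0.0949] [0.5257 0.1728 0.0864] [0.0285 0.0303 0.0286]
top cap [161 247  13  13 133] [0.5163 0.2423 0.0948] [0.5176 0.2438 0.087 ] [0.0282 0.0306 0.0297]
top captall [187 215  13  12 110] [0.5995 0.1815 0.095 ] [0.6006 0.1818 0.0946] [0.0288 0.0302 0.0129]
top captall [189 244  13  12 114] [0.5261 0.1722 0.0954] [0.5261 0.1728 0.0947] [0.0277 0.0303 0.012 ]
top captall [161 247  13  12 116] [0.5166 0.2432 0.0952] [0.5176 0.2438 0.095 ] [0.0282 0.0306 0.0136]
top bin [280 233  28  40 282] [ 0.5269 -0.0713  0.0557] [ 0.5267 -0.0733  0.0481] [0.1008 0.0701 0.0361]
top bin [ 311  233   28   41 1009] [ 0.5287 -0.155   0.0412] [ 0.5269 -0.1534  0.0479] [0.102  0.0697 0.0359]
top bin [342 234  28  40 323] [ 0.5241 -0.235   0.056 ] [ 0.5254 -0.2329  0.0478] [0.1015 0.0709 0.0355]
top bin [285 240   7  12  67] [ 0.5486 -0.058   0.0337] [ 0.5487 -0.0578  0
[... 1374 characters left out ...]
 0.0281 0.009 ]
side captall [201 339  20  16 244] [0.5139 0.2502 0.0936] [0.5165 0.2488 0.0925] [0.0323 0.0316 0.0087]
side bin [ 276  210   97   78 3519] [ 0.5231 -0.1402  0.0458] [ 0.5243 -0.1504  0.0454] [0.1065 0.2395 0.0308]
side sheet+bin [ 269  210  109   94 5535] [ 0.5145 -0.1148  0.0367] [ 0.5235 -0.1475  0.0329] [0.1299 0.2512 0.0558]
side box [375 193  40  26 628] [ 0.4677 -0.3877  0.0343] [ 0.4738 -0.3953  0.04  ] [0.0849 0.0696 0.0396]
side btn [387 193  17  12 128] [ 0.4719 -0.3952  0.051 ] [ 0.474  -0.3982  0.0524] [0.039  0.036  0.0148]
[[ 0.0035 -0.9787  0.2053  0.3012]
 [-1.     -0.0026  0.0049 -0.1279]
 [-0.0042 -0.2054 -0.9787  1.2994]
 [ 0.      0.      0.      1.    ]]
```

View pics/crop.png

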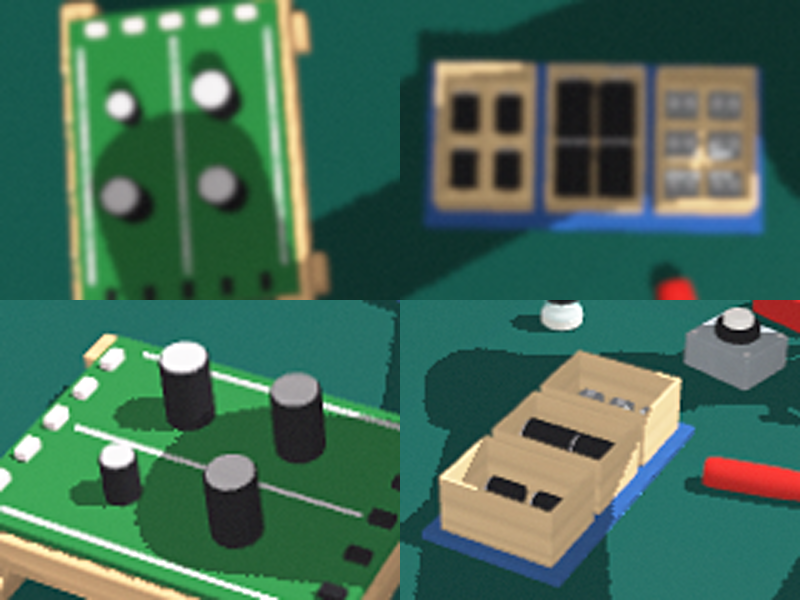

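The crop confirms it. The small capacitor is top-left on the board at top pixel (166,226). The middle bin at (324,254) holds the large capacitors, the left one small capacitors and the right one terminal blocks. The grey box at (421,273) is the call box. Targets: capacitor (0.590, 0.254), bin (0.526, -0.152), button (0.475, -0.401). I'll travel high with the gripper shut.

```bash
python3 -m jog '[{"rotation":[0,0,2],"translation":[10,20,0],"grip":0},{"rotation":[0,0,6],"translation":[25,50,0],"grip":0},{"rotation":[0,0,10],"translation":[45,85,0],"grip":0},{"rotation":[0,0,14],"translation":[65,120,0],"grip":0},{"rotation":[0,0,19],"translation":[80,155,0],"grip":0},{"rotation":[0,0,24],"translation":[100,190,0],"grip":0},{"rotation":[0,0,28],"translation":[120,225,0],"grip":0},{"rotation":[0,0,32],"translation":[135,260,0],"grip":0},{"rotation":[0,0,36],"translation":[155,295,0],"grip":0},{"rotation":[0,0,40],"translation":[170,330,0],"grip":0},{"rotation":[0,0,43],"translation":[185,360,0],"grip":0},{"rotation":[0,0,45],"translation":[195,380,0],"grip":0},{"rotation":[0,0,45],"translation":[195,380,0],"grip":0}]'
python3 -m jog '[{"rotation":[0,0,2],"translation":[10,20,0],"grip":0},{"rotation":[0,0,6],"translation":[25,50,0],"grip":0},{"rotation":[0,0,10],"translation":[45,85,0],"grip":0},{"rotation":[0,0,14],"translation":[65,120,0],"grip":0},{"rotation":[0,0,19],"translation":[80,155,0],"grip":0},{"rotation":[0,0,24],"translation":[100,190,0],"grip":0},{"rotation":[0,0,28],"translation":[120,225,0],"grip":0},{"rotation":[0,0,32],"translation":[135,260,0],"grip":0},{"rotation":[0,0,36],"translation":[155,295,0],"grip":0},{"rotation":[0,0,40],"translation":[170,330,0],"grip":0},{"rotation":[0,0,43],"translation":[185,360,0],"grip":0},{"rotation":[0,0,45],"translation":[195,385,0],"grip":0},{"rotation":[0,0,45],"translation":[195,385,0],"grip":0},{"rotation":[0,0,45],"translation":[195,385,0],"grip":0}]'
```

```text
time: 2.5
ee_pos: [0.3951, -0.1306, 0.25]
tcp_rot: [180.0, -0.0, 66.5]
wrist_force: [-0.6, -0.3, -0.5]
opening: -0.0002
grasp_force: 0.0
time: 3.9
ee_pos: [0.5895, 0.252, 0.2494]
tcp_rot: [-179.9, 0.0, 111.2]
wrist_force: [0.3, -0.3, -0.1]
opening: -0.0002
grasp_force: 0.0
```

Next: down to z 0.117, dwell 2 s, and back up.

```bash
python3 -m jog '[{"rotation":[0,0,0],"translation":[0,1,-20],"grip":0},{"rotation":[0,0,0],"translation":[0,1,-45],"grip":0},{"rotation":[0,0,0],"translation":[0,1,-70],"grip":0},{"rotation":[0,0,0],"translation":[0,1,-95],"grip":0},{"rotation":[0,0,0],"translation":[0,1,-115],"grip":0},{"rotation":[0,0,0],"translation":[0,1,-128],"grip":0},{"rotation":[0,0,0],"translation":[0,1,-133],"grip":0},{"rotation":[0,0,0],"translation":[0,1,-133],"grip":0}]'
python3 - <<'E'
from h import *
im,d=imaging.camera("side"); cv2.imwrite("pics/at.png",cv2.resize(im[230:400,90:310,::-1],(770,595),interpolation=cv2.INTER_CUBIC))
print(readout.get_obs()["ee_pos"])
E
```

```text
time: 4.7
ee_pos: [0.5892, 0.2527, 0.1171]
tcp_rot: [-180.0, 0.0, 111.2]
wrist_force: [0.7, -1.0, 0.1]
opening: -0.0002
grasp_force: 0.0
[0.58952561 0.25305514 0.11784102]
```

View pics/at.png

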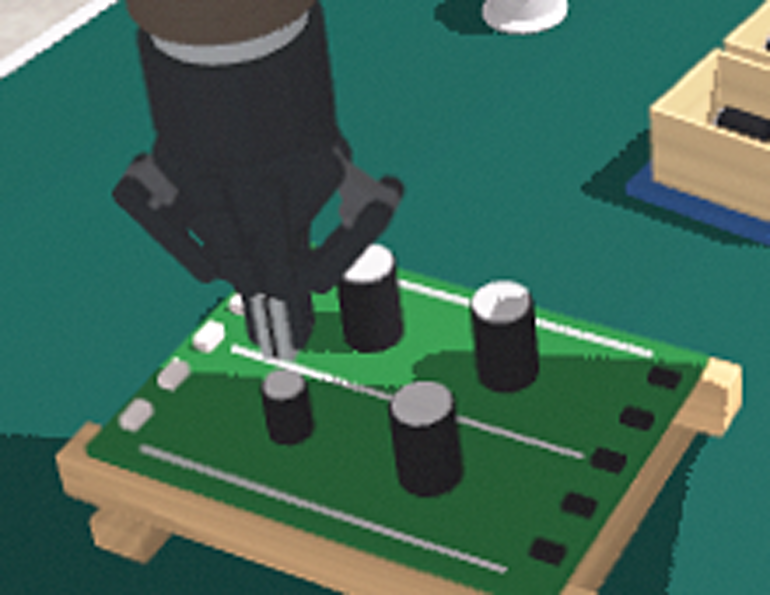

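The fingertips, at crop pixel (276,355), stand just above the small capacitor's top at (285,384), with clear space to the others. I'll dwell, rise, and go to the bin: a shift of (-63, -405) mm from here, turning about -40°.

```bash
python3 -m jog '[{"rotation":[0,0,0],"translation":[0,0,0],"grip":0},{"rotation":[0,0,0],"translation":[0,0,0],"grip":0},{"rotation":[0,0,0],"translation":[0,0,0],"grip":0},{"rotation":[0,0,0],"translation":[0,0,0],"grip":0},{"rotation":[0,0,0],"translation":[0,0,0],"grip":0},{"rotation":[0,0,0],"translation":[0,0,0],"grip":0},{"rotation":[0,0,0],"translation":[0,0,0],"grip":0},{"rotation":[0,0,0],"translation":[0,0,0],"grip":0},{"rotation":[0,0,0],"translation":[0,0,0],"grip":0},{"rotation":[0,0,0],"translation":[0,0,0],"grip":0},{"rotation":[0,0,0],"translation":[0,0,0],"grip":0},{"rotation":[0,0,0],"translation":[0,0,0],"grip":0},{"rotation":[0,0,0],"translation":[0,0,0],"grip":0},{"rotation":[0,0,0],"translation":[0,0,0],"grip":0},{"rotation":[0,0,0],"translation":[0,0,0],"grip":0},{"rotation":[0,0,0],"translation":[0,0,0],"grip":0},{"rotation":[0,0,0],"translation":[0,0,0],"grip":0},{"rotation":[0,0,0],"translation":[0,0,0],"grip":0},{"rotation":[0,0,0],"translation":[0,0,0],"grip":0},{"rotation":[0,0,0],"translation":[0,0,0],"grip":0}]'
python3 -m jog '[{"rotation":[0,0,0],"translation":[0,0,0],"grip":0},{"rotation":[0,0,0],"translation":[0,0,0],"grip":0},{"rotation":[0,0,0],"translation":[0,0,20],"grip":0},{"rotation":[0,0,0],"translation":[0,0,50],"grip":0},{"rotation":[0,0,0],"translation":[0,0,85],"grip":0},{"rotation":[0,0,0],"translation":[0,0,115],"grip":0},{"rotation":[0,0,-2],"translation":[-3,-20,130],"grip":0},{"rotation":[0,0,-6],"translation":[-9,-55,130],"grip":0},{"rotation":[0,0,-10],"translation":[-15,-95,130],"grip":0},{"rotation":[0,0,-14],"translation":[-21,-135,130],"grip":0},{"rotation":[0,0,-18],"translation":[-27,-175,130],"grip":0},{"rotation":[0,0,-22],"translation":[-33,-215,130],"grip":0},{"rotation":[0,0,-26],"translation":[-40,-255,130],"grip":0},{"rotation":[0,0,-30],"translation":[-46,-295,130],"grip":0},{"rotation":[0,0,-34],"translation":[-52,-335,130],"grip":0},{"rotation":[0,0,-37],"translation":[-58,-370,130],"grip":0},{"rotation":[0,0,-40],"translation":[-62,-395,130],"grip":0},{"rotation":[0,0,-40],"translation":[-63,-405,130],"grip":0},{"rotation":[0,0,-40],"translation":[-63,-405,130],"grip":0},{"rotation":[0,0,-40],"translation":[-63,-405,130],"grip":0}]'
```

```text
time: 6.75
ee_pos: [0.5893, 0.2534, 0.117]
tcp_rot: [-180.0, -0.0, 111.2]
wrist_force: [0.7, -0.1, 0.7]
opening: 0.0003
grasp_force: 0.0
time: 8.75
ee_pos: [0.5262, -0.1512, 0.2468]
tcp_rot: [-180.0, -0.0, 71.3]
wrist_force: [-0.1, 0.5, 0.2]
opening: -0.0
grasp_force: 0.0
```

```bash
python3 -m jog '[{"rotation":[0,0,0],"translation":[0,-1,-20],"grip":0},{"rotation":[0,0,0],"translation":[0,-1,-50],"grip":0},{"rotation":[0,0,0],"translation":[0,-1,-80],"grip":0},{"rotation":[0,0,0],"translation":[0,-1,-110],"grip":0},{"rotation":[0,0,0],"translation":[0,-1,-132],"grip":0},{"rotation":[0,0,0],"translation":[0,-1,-145],"grip":0},{"rotation":[0,0,0],"translation":[0,-1,-150],"grip":0},{"rotation":[0,0,0],"translation":[0,-1,-150],"grip":0}]'
python3 -m jog '[{"rotation":[0,0,0],"translation":[0,0,0],"grip":0},{"rotation":[0,0,0],"translation":[0,0,0],"grip":0},{"rotation":[0,0,0],"translation":[0,0,0],"grip":0},{"rotation":[0,0,0],"translation":[0,0,0],"grip":0},{"rotation":[0,0,0],"translation":[0,0,0],"grip":0},{"rotation":[0,0,0],"translation":[0,0,0],"grip":0},{"rotation":[0,0,0],"translation":[0,0,0],"grip":0},{"rotation":[0,0,0],"translation":[0,0,0],"grip":0},{"rotation":[0,0,0],"translation":[0,0,0],"grip":0},{"rotation":[0,0,0],"translation":[0,0,0],"grip":0},{"rotation":[0,0,0],"translation":[0,0,0],"grip":0},{"rotation":[0,0,0],"translation":[0,0,0],"grip":0},{"rotation":[0,0,0],"translation":[0,0,0],"grip":0},{"rotation":[0,0,0],"translation":[0,0,0],"grip":0},{"rotation":[0,0,0],"translation":[0,0,0],"grip":0},{"rotation":[0,0,0],"translation":[0,0,0],"grip":0},{"rotation":[0,0,0],"translation":[0,0,0],"grip":0},{"rotation":[0,0,0],"translation":[0,0,0],"grip":0},{"rotation":[0,0,0],"translation":[0,0,0],"grip":0},{"rotation":[0,0,0],"translation":[0,0,0],"grip":0}]'
python3 - <<'E'
from h import *
im,d=imaging.camera("side"); cv2.imwrite("pics/bin.png",cv2.resize(im[130:310,230:450,::-1],(733,600),interpolation=cv2.INTER_CUBIC))
im,d=imaging.camera("top"); print(readout.get_obs()["ee_pos"])
E
```

```text
time: 9.55
ee_pos: [0.5264, -0.1521, 0.0971]
tcp_rot: [-180.0, -0.0, 71.3]
wrist_force: [-0.4, -0.8, 0.6]
opening: -0.0002
grasp_force: 0.0
time: 11.55
ee_pos: [0.5263, -0.1526, 0.097]
tcp_rot: [180.0, 0.0, 71.2]
wrist_force: [-0.5, 0.2, 0.8]
opening: 0.0006
grasp_force: 0.0
[ 0.52628842 -0.15262345  0.09696546]
```

View pics/bin.png

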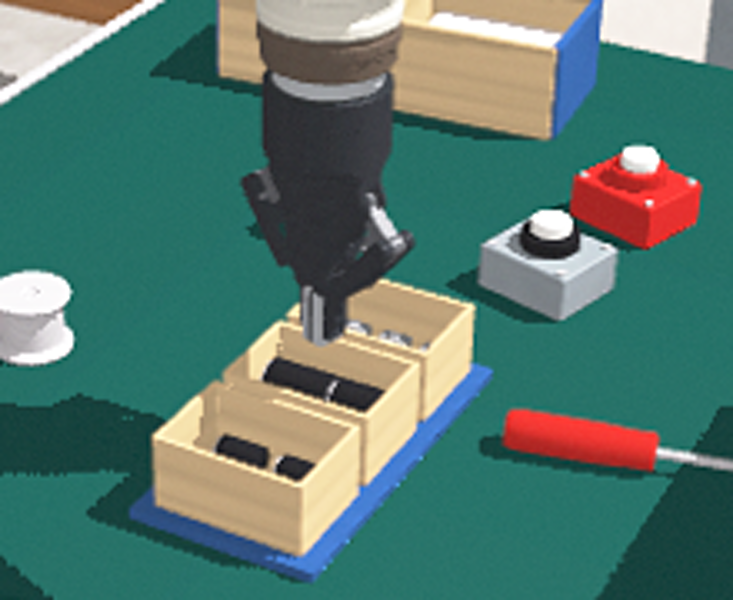

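The tips at crop (322,340) stand over the middle of the large-capacitor bin, and the dwell was held for 2 s. Next I'll rise and move above the grey box's button.

```bash
python3 -m jog '[{"rotation":[0,0,0],"translation":[0,0,20],"grip":0},{"rotation":[0,0,0],"translation":[0,0,50],"grip":0},{"rotation":[0,0,0],"translation":[0,0,80],"grip":0},{"rotation":[0,0,0],"translation":[0,0,100],"grip":0},{"rotation":[0,0,-3],"translation":[-5,-25,105],"grip":0},{"rotation":[0,0,-7],"translation":[-13,-60,105],"grip":0},{"rotation":[0,0,-11],"translation":[-20,-100,105],"grip":0},{"rotation":[0,0,-15],"translation":[-29,-140,105],"grip":0},{"rotation":[0,0,-19],"translation":[-37,-180,105],"grip":0},{"rotation":[0,0,-23],"translation":[-44,-215,105],"grip":0},{"rotation":[0,0,-25],"translation":[-49,-240,100],"grip":0},{"rotation":[0,0,-25],"translation":[-51,-249,75],"grip":0},{"rotation":[0,0,-25],"translation":[-51,-249,45],"grip":0},{"rotation":[0,0,-25],"translation":[-51,-249,20],"grip":0},{"rotation":[0,0,-25],"translation":[-51,-249,2],"grip":0},{"rotation":[0,0,-25],"translation":[-51,-249,-5],"grip":0},{"rotation":[0,0,-25],"translation":[-51,-249,-7],"grip":0},{"rotation":[0,0,-25],"translation":[-51,-249,-7],"grip":0}]'
python3 - <<'E'
from h import *
im,d=imaging.camera("side"); cv2.imwrite("pics/btn.png",cv2.resize(im[140:240,340:460,::-1],(720,600),interpolation=cv2.INTER_CUBIC))
E
```

```text
time: 13.45
ee_pos: [0.4756, -0.4018, 0.0907]
tcp_rot: [180.0, -0.0, 46.3]
wrist_force: [1.1, -0.7, 0.5]
opening: -0.0002
grasp_force: 0.0
```

View pics/btn.png

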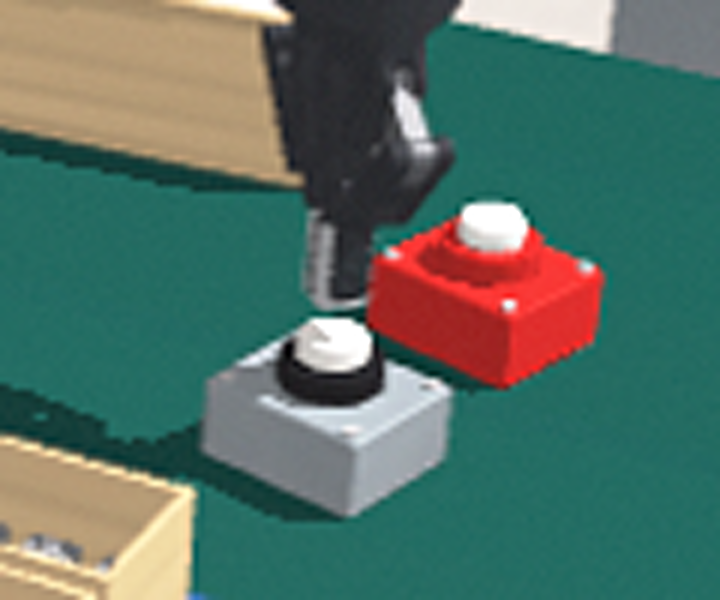

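The tips at crop (335,300) are centred over the white button at (335,340), about 1 cm up. I'll press in small steps.

```bash
for r in 1; do python3 -m jog '[{"rotation":[0,0,0],"translation":[0,0,-4],"grip":0},{"rotation":[0,0,0],"translation":[0,0,-8],"grip":0},{"rotation":[0,0,0],"translation":[0,0,-10],"grip":0},{"rotation":[0,0,0],"translation":[0,0,-12],"grip":0},{"rotation":[0,0,0],"translation":[0,0,-13],"grip":0},{"rotation":[0,0,0],"translation":[0,0,-13],"grip":0},{"rotation":[0,0,0],"translation":[0,0,-13],"grip":0}]'; done
```

```text
time: 14.2
ee_pos: [0.4753, -0.4016, 0.0771]
tcp_rot: [180.0, -0.0, 46.2]
wrist_force: [0.4, -0.1, 0.2]
opening: -0.0002
grasp_force: 0.0
```

```bash
python3 -m jog '[{"rotation":[0,0,0],"translation":[0,0,-1],"grip":0},{"rotation":[0,0,0],"translation":[0,0,-2],"grip":0},{"rotation":[0,0,0],"translation":[0,0,-3],"grip":0},{"rotation":[0,0,0],"translation":[0,0,-3],"grip":0},{"rotation":[0,0,0],"translation":[0,0,-3],"grip":0}]'
python3 -m jog '[{"rotation":[0,0,0],"translation":[0,0,-1],"grip":0},{"rotation":[0,0,0],"translation":[0,0,-2],"grip":0},{"rotation":[0,0,0],"translation":[0,0,-2],"grip":0},{"rotation":[0,0,0],"translation":[0,0,-2],"grip":0}]'
```

```text
time: 14.7
ee_pos: [0.4754, -0.4017, 0.0742]
tcp_rot: [180.0, -0.0, 46.2]
wrist_force: [0.4, 0.2, 2.1]
opening: 0.0003
grasp_force: 1.1
time: 15.1
ee_pos: [0.4754, -0.4017, 0.0721]
tcp_rot: [180.0, 0.0, 46.2]
wrist_force: [0.9, -0.2, 3.9]
opening: 0.0001
grasp_force: 1.7
```

```bash
python3 -m jog '[{"rotation":[0,0,0],"translation":[0,0,-1],"grip":0},{"rotation":[0,0,0],"translation":[0,0,-2],"grip":0},{"rotation":[0,0,0],"translation":[0,0,-2],"grip":0},{"rotation":[0,0,0],"translation":[0,0,-2],"grip":0}]'
```

```text
time: 15.5
ee_pos: [0.4754, -0.4017, 0.0701]
tcp_rot: [180.0, -0.0, 46.2]
wrist_force: [0.1, -0.3, 4.7]
opening: -0.0
grasp_force: 2.3
```

```bash
python3 -m jog '[{"rotation":[0,0,0],"translation":[0,0,-0.5],"grip":0},{"rotation":[0,0,0],"translation":[0,0,-1],"grip":0},{"rotation":[0,0,0],"translation":[0,0,-1],"grip":0},{"rotation":[0,0,0],"translation":[0,0,-1],"grip":0}]'
```

```text
time: 15.9
ee_pos: [0.4754, -0.4017, 0.0697]
tcp_rot: [180.0, -0.0, 46.2]
wrist_force: [-0.9, 0.6, 8.7]
opening: 0.0001
grasp_force: 4.4
```

The measured z stalled 0.6 mm short of the command and the force jumped past 5 N, so the button is bottomed. I'll draw clear and check.

```bash
python3 -m jog '[{"rotation":[0,0,0],"translation":[0,0,3],"grip":0},{"rotation":[0,0,0],"translation":[0,0,8],"grip":0},{"rotation":[0,0,0],"translation":[0,0,20],"grip":0},{"rotation":[0,0,0],"translation":[0,0,45],"grip":0},{"rotation":[0,0,0],"translation":[0,0,80],"grip":0},{"rotation":[0,0,0],"translation":[0,0,110],"grip":0},{"rotation":[0,0,0],"translation":[0,0,125],"grip":0},{"rotation":[0,0,0],"translation":[0,0,130],"grip":0},{"rotation":[0,0,0],"translation":[0,0,130],"grip":0},{"rotation":[0,0,0],"translation":[0,0,130],"grip":0}]'
python3 - <<'E'
from h import *
im,d=imaging.camera("side"); cv2.imwrite("pics/end.png",im[...,::-1])
E
```

```text
time: 16.9
ee_pos: [0.475, -0.4013, 0.1977]
tcp_rot: [-179.9, 0.0, 46.2]
wrist_force: [-0.7, 0.6, 0.7]
opening: -0.0
grasp_force: 0.0
```

View pics/end.png

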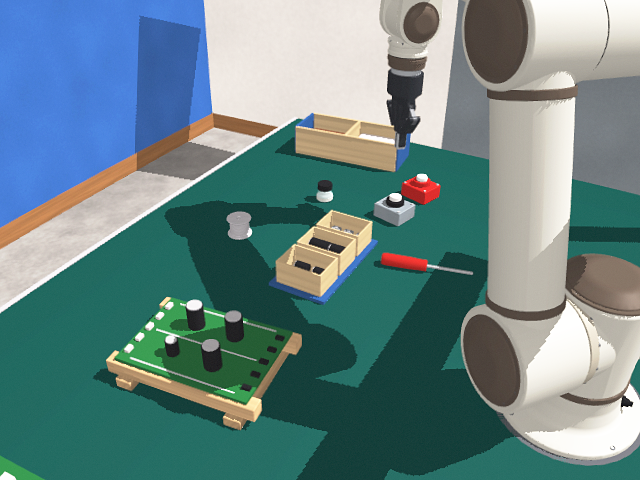

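The gripper is well clear at (402,140), the button at (395,199) is out, and everything else stands where it was.

```bash
python3 -c "
from workcell import bot; print(bot.job_done())"
```

```text
the job is handed in; nothing more can be done
None
```

I pointed at the small capacitor and at the large-capacitor bin for 2 s each, pressed the call-box button fully in, let it come back out, drew clear, and handed the job in; nothing else was disturbed in the final picture, and no verdict was returned.

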